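# Slide a shelf board home in a display case and lock it

### The arm

A 6-joint arm with a two-finger parallel gripper is mounted at the origin on the work surface. World frame = base frame: x ahead of the robot, y to its left, z up, the work surface at z = 0. Lengths are in m, angles in rad, forces in N, time in s.
With the tool pointing down it reaches from about 0.275 to 0.875 m from the base axis. Payload 12.5 kg.
Tool frame: the origin (TCP) lies on the centre line of the jaws, within the pads' length; the fingertips stand r.finger_overhang ahead of it and the grasp point (between the pads) lies 3 mm ahead of it (r.finger_overhang is the distance from the TCP to the fingertips, in m); z points along the fingers, y is the line along which they close (so a half turn about z gives the same grasp; the last joint's range is limited). The gripper opens to 85 mm and grips with 20 to 120 N. Pads are 22 mm wide; open, the fingers measure 114 mm over their backs; the gripper's body (76 mm by 85 mm) begins 54 mm behind the grasp point. The pads swing forward as they close: fully open they stand 13 mm farther back than shut.
Start: joints at [1.153, 0.351, 1.652, -0, 1.139, -0.085], TCP at [0.18, 0.52, 0.253] pointing down, gripper open.
Joint ranges: [-2.75, 2.75], [-0.79, 2.1], [0.01, 2.65], [-1.57, 4.71], [0.07, 3.14], [-2.87, 2.87]. Speed limits (rad/s): [2.22, 2.22, 2.79, 3.14, 3.14, 3.14].

### API

Orientations are given as a unit quaternion [x, y, z, w].
In Python, from cell import r, optics gives the robot as it stands. The module is installed in compiled form; this text tells all that it offers. Calls block until the motion is done:
- r.move_to(position, orientation): joint-space move of the TCP to a pose.
- r.move_linear(position, rot=None, vel=0.15): straight line of the TCP; rot=None keeps the orientation; vel is the mean speed in m/s.
- r.set_joints(angles): joint-space move.
- r.set_gripper(opening, squeeze=None): opening from 0.0 (shut) to 1.0 (fully open); squeeze is the grip in N (None keeps the last); returns when the fingers have stopped.
- r.sleep(seconds).
- r.inverse_kinematics(position, orientation): joint angles nearest the present ones, or None.
- optics.get_image(name): name is "scene" or "side" or "wrist"; returns a dict with "pixels" (400x640x3 uint8, red, green, blue), "depth" (400x640 float32, m along the optical axis (not along the pixel's ray), 0 where there is no reading), "fx", "fy", "cx", "cy" (pixels), "D" ([k1, k2, p1, p2, k3] as OpenCV has them; the pictures are not rectified), "camera_from_world" (4x4, takes a point from world to camera coordinates); the wrist camera has in their place "mount" (4x4, takes a point from camera to tool coordinates, whose origin is the TCP and whose axes are the flange's). Camera axes: x right, y down, z forward; pixel columns grow to the right and rows downward; lengths in m; the calibration is good to about 2 mm. A picture is of the moment at which its call begins: read the wrist's pose just before it.
A pose or a line that the arm cannot do raises r.PlanningError and nothing moves.
- r.hand_in(): hands the job in; it is judged then, once.
Readings, each from a call of its own:
- r.current_t(): time.
- r.current_q(): joint angles.
- r.current_qvel(): joint speeds.
- r.current_effort(): joint torques, N m.
- r.current_tool_pos(): TCP position.
- r.current_ee_rot(): TCP orientation.
- r.current_contact_force(): force on the tool from outside, world axes, zero at the start.
- r.current_torque(): the same for the moment, N m.
- r.current_opening(): opening from 0.0 (shut) to 1.0 (fully open).
- r.current_finger_force(): force on a finger pad.
Only numpy, scipy, OpenCV 4.12 (cv2) and the standard library are available. Lean on these libraries where they do the work, as an engineer would, in place of code of your own. Each camera call takes 0.05 s, during which the arm holds its last target. There are 200 camera calls.

### The job

Using only your fingertips, slide the green shelf board along the runners of the display case, towards the end with the red turn-button, until you feel it drop into its notches and lie flat on the runners. Then push the red turn-button square across the board to lock it, and move clear. Do not pick the board up or tip it, do not turn the button before the board has dropped in, and leave the other things on the bench where they are.

Things in the scene. Friction and masses are not known exactly. Their poses are not given: they have to be found in the camera images.
- case: Plywood display case fixed to the bench, no top, both ends open: 300 long (its x), 184 wide (y), walls 15 thick, 62 high, 154 apart inside, floor panel 8. Origin: centre of its underside, z up. Inside each wall is a runner 14 wide, its top 40 above the bench; between the runners it is open down to the floor panel. The board slides towards the case's +x. Dogs 20 across, 28 high, stand outside near its corners.
- board: Loose green board 100 (x, along the runners) x 150 (y) x 9, 0.15 to 0.31 kg, on two dark battens 7 high: front 26 long at x = +30, rear 12 long at x = -32. Origin: its middle, level with the battens' undersides; the panel is at z = 7 to 16. Axes as the case's, within 0.04 rad. Riding, its origin is 40 above the bench; dropped in, 33. It starts 75 to 130 short of its seat; side play 2.
- board_rear (a point): Middle of the board's rear edge, half-way up the panel (x = -50, z = 11.5 in its frame): the place to push. The edge spans 47 to 56 mm above the bench while riding, 40 to 49 when dropped in. Sliding takes 1 to 3 N. Pushed slowly (about 25 mm/s) with the fingertips reaching below the panel it drops in by itself and is stopped firmly (over 8 N).
- seat (a point): Fixed point of the case: the board's origin when dropped in, at x = 75, y = 0, z = 33 mm in the case's frame, with 2.5 mm of play either way along x. Each runner has two notches 9 deep, from x = 34.5 to 51.5 (rear batten) and 89.5 to 120.5 (front batten); both battens drop at once, by 7 mm.
- button_pivot (a point): Fixed point of the case: the screw of the turn-button, on top of the wall at the case's -y side, at x = 75, y = -84.5 mm in the case's frame; half-way up the button (71 mm above the bench).
- button_tip (a point): Middle of the free end of the red turn-button, half-way up it, 55 mm from the screw.
- turnbutton (a joint): Angle (rad) of the red turn-button, a bar 62 long (55 on the free side of the screw) x 14 wide, 64 to 78 above the bench. 0: along the wall, free end to the case's -x; starts at 0 to 0.3. Growing, the free end swings inwards over the board, clockwise from above, to an end stop at 1.571: pointing to the case's +y, square across the board. Under 1 N moves it; it stays where left.
- jar: Bystander: closed glass jar, 52 across, 75 high, behind the case's -y wall (origin: centre of underside).
- screwdriver: Bystander: screwdriver with a yellow handle, 170 long, lying beside the case's -y wall (origin: underside, middle).
- phone: Bystander: mobile phone in an orange shell, 145 x 70 x 8, lying beyond the case's -x end (origin: centre of underside).
- house: Bystander: small plywood house, 50 x 50, about 70 high, beyond the case's +x end (origin: centre of underside).
- glue: Bystander: white glue bottle, 60 across, 160 high (origin: centre of underside).
- mug: Bystander: blue mug, 80 across, 90 high (origin: centre of underside).
- hammer: Bystander: hammer, 260 long, lying on the bench (origin: underside, middle).
Not all that is in view belongs to the job. Of the things that look like the board, the middle-sized one is meant.

How it is judged:
On the way, in this order (a step that is already met when the one before it is completed fails the run):
1. the board has dropped into its notches, with the turn-button still out of the way (z of board in the frame of case below 0.0355 m and x of board in the frame of case between 0.069 and 0.081 m and angle between the z axis of board and the z axis of case, either way round below 0.04 rad and value of joint turnbutton below 0.8 rad), for 0.2 s.
2. the turn-button is square across the board (z of board in the frame of case below 0.0355 m and x of board in the frame of case between 0.069 and 0.081 m and angle between the z axis of board and the z axis of case, either way round below 0.04 rad and value of joint turnbutton above 1.35 rad), for 0.2 s.
At the end, for the whole second after the job is handed in: The board is at rest in its notches (origin within 6 mm of the seat along the case and less than 2.5 mm above it, level within 0.04 rad) and the turn-button stands across it (at least 1.35 rad) (all of step 2 and linear speed of board below 0.02 m/s); the robot touches nothing.
It fails at once if the board is lifted more than 13 mm off the runners (z of board in the frame of case above 0.053 m).
It fails at once if the board is tipped by more than 0.3 rad (angle between the z axis of board and the z axis of case, either way round above 0.3 rad).
It fails at once if the turn-button is turned across before the board has dropped in (value of joint turnbutton above 0.9 rad and z of board in the frame of case above 0.0375 m).
It fails at once if a bystander (jar, screwdriver, phone, house, glue, mug, hammer) is moved by more than 20 mm (distance of any of jar, screwdriver, phone, house, glue, mug, hammer from where it was at the start of the episode above 0.02 m).
It also fails if it takes over 54 s, if anything falls off the work surface, if the arm or the gripper's body presses on something with over 40 N, if the wrist force passes 120 N, or if a joint passes its speed limit or range.

## Working session

There is one attempt and no reset: what is moved stays moved. The work goes in short steps, each a Python script; the robot and the scene stay as the last script left them, time stands still between calls to the robot, and variables do not carry over. Pictures are saved under pics/ and viewed, at most 10 in all, crops included, and the job is handed in when it is done.

```bash
mkdir -p pics; cat > h.py <<'E'
import numpy as np, cv2
from cell import r, optics
from scipy.spatial.transform import Rotation as R
def K(im): return np.array([[im["fx"],0,im["cx"]],[0,im["fy"],im["cy"]],[0,0,1.]])
def wfc(im,pose=None):
    if "camera_from_world" in im: return np.linalg.inv(np.array(im["camera_from_world"]))
    T=np.eye(4);T[:3,:3]=R.from_quat(pose[1]).as_matrix();T[:3,3]=pose[0]
    return T@np.array(im["mount"])
def rays(im,px):
    p=cv2.undistortPoints(np.array(px,float).reshape(-1,1,2),K(im),np.array(im["D"],float)).reshape(-1,2)
    return np.c_[p,np.ones(len(p))]
def onplane(im,px,z,pose=None):
    T=wfc(im,pose);d=rays(im,px)@T[:3,:3].T;o=T[:3,3]
    return o+d*((z-o[2])/d[:,2])[:,None]
def bydepth(im,px,pose=None):
    T=wfc(im,pose);px=np.array(px,int).reshape(-1,2)
    dep=im["depth"][px[:,1],px[:,0]]
    return (rays(im,px)*dep[:,None])@T[:3,:3].T+T[:3,3]
def grab(n,save=None):
    pose=(np.array(r.current_tool_pos()),np.array(r.current_ee_rot()))
    im=optics.get_image(n)
    if save: cv2.imwrite("pics/"+save,cv2.cvtColor(im["pixels"],cv2.COLOR_RGB2BGR))
    return im,pose
E
python3 - <<'E'
from h import *
import pickle
d={}
for n in("scene","side"):
    d[n]=grab(n,n+"0.png"); print(n,wfc(d[n][0]).round(3)[:3,3])
pickle.dump(d,open("d0.pkl","wb"))
print(r.current_t(),r.finger_overhang,r.current_ee_rot())
E
```

```text
scene [ 1.441 -0.049  0.791]
side [ 0.344 -0.963  0.878]
0.1 0.022 [ 1.65644329e-01  9.86185433e-01 -4.85802327e-04 -1.05343908e-04]
```

View pics/scene0.png

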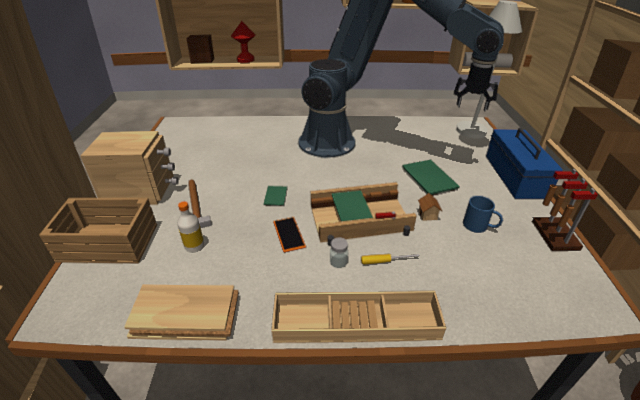

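View pics/side0.png

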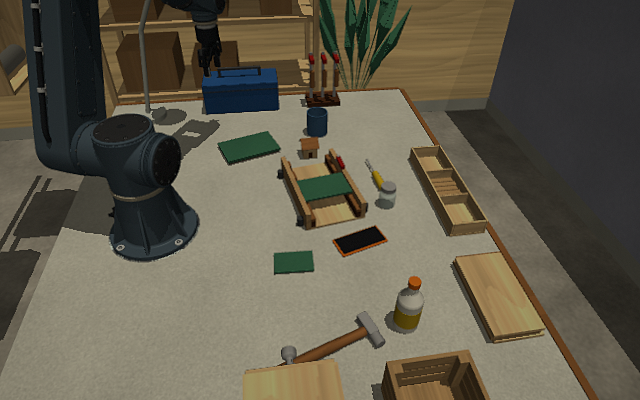

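The scene view shows the case around (362,210). The board is in it at (352,206), the red button sits on the near wall at (385,215), the phone is at (289,234), the house at (428,207), the jar at (339,252) and the screwdriver at (390,259). The case's +x runs roughly along world +y.

```bash
cat >> h.py <<'E'
def mask(im,kind):
    h=cv2.cvtColor(im["pixels"],cv2.COLOR_RGB2HSV);H,S,V=cv2.split(h)
    m={"green":(H>55)&(H<95)&(S>90)&(V>30),"red":((H<5)|(H>174))&(S>170)&(V>70)}[kind]
    return m.astype(np.uint8)
def blobs(im,kind,amin=30):
    n,l,s,c=cv2.connectedComponentsWithStats(mask(im,kind))
    return [(l==i,s[i],c[i]) for i in range(1,n) if s[i,4]>=amin]
E
python3 - <<'E'
from h import *
import pickle
d=pickle.load(open("d0.pkl","rb"))
for n in d:
    im,_=d[n]
    for k,z in(("green",.056),("red",.078)):
        for m,s,c in blobs(im,k):
            P=bydepth(im,[c])[0]
            cs=cv2.findContours(m.astype(np.uint8),0,2)[0][0]
            b=cv2.boxPoints(cv2.minAreaRect(onplane(im,cs.reshape(-1,2),z)[:,:2].astype(np.float32)))
            if abs(P[1])<.6 and abs(P[0]-.5)<.6: print(n,k,s,c.round(),P.round(3),"box",b.round(3).tolist())
E
```

```text
scene green [ 403  160   56   34 1012] [430. 177.] [0.289 0.378 0.019] box [[0.23399999737739563, 0.38600000739097595], [0.27300000190734863, 0.2669999897480011], [0.453000009059906, 0.32600000500679016], [0.414000004529953, 0.4449999928474426]]
scene green [264 187  22  18 337] [275. 196.] [ 0.396 -0.189  0.014] box [[0.4059999883174896, -0.20900000631809235], [0.5, -0.21299999952316284], [0.5019999742507935, -0.1509999930858612], [0.40799999237060547, -0.14800000190734863]]
scene green [332 191  40  30 821] [351. 205.] [0.51  0.06  0.057] box [[0.4300000071525574, 0.10000000149011612], [0.4480000138282776, 0.0020000000949949026], [0.5830000042915344, 0.026000000536441803], [0.5649999976158142, 0.12399999797344208]]
scene red [376 213  19   5  78] [385. 215.] [0.58  0.155 0.078] box [[0.574999988079071, 0.12999999523162842], [0.593999981880188, 0.12999999523162842], [0.593999981880188, 0.1850000023841858], [0.5759999752044678, 0.1850000023841858]]
side green [ 218  131   62   32 1133] [248. 147.] [0.28  0.371 0.02 ] box [[0.1770000010728836, 0.3490000069141388], [0.21899999678134918, 0.2199999988079071], [0.39500001072883606, 0.27799999713897705], [0.3529999852180481, 0.4059999883174896]]
side green [ 297  173   55   29 1003] [324. 187.] [0.507 0.061 0.056] box [[0.42800000309944153, 0.10100000351667404], [0.44600000977516174, -0.004000000189989805], [0.5910000205039978, 0.020999999716877937], [0.5730000138282776, 0.12700000405311584]]
side green [274 251  40  22 770] [293. 262.] [ 0.386 -0.189  0.011] box [[0.335999995470047, -0.2630000114440918], [0.43299999833106995, -0.2669999897480011], [0.4359999895095825, -0.20100000500679016], [0.3400000035762787, -0.19599999487400055]]
side red [337 157   7  10  36] [340. 161.] [0.572 0.155 0.077] box [[0.5669999718666077, 0.1770000010728836], [0.5720000267028809, 0.125], [0.5830000042915344, 0.12600000202655792], [0.578000009059906, 0.17800000309944153]]
```

```bash
cat >> h.py <<'E'
def down(a): # tool x at world heading a, tool z down
    x=np.array([np.cos(a),np.sin(a),0]);z=np.array([0,0,-1.]);return R.from_matrix(np.c_[x,np.cross(z,x),z]).as_quat()
E
python3 - <<'E'
from h import *
import pickle
for s in (0,np.pi):
    a=np.deg2rad(99.9)+s; q=r.inverse_kinematics([.52,.06,.36],down(a)); print(s,None if q is None else np.round(q,2))
# choose the one with smaller |q6|
c=[(abs(q[5]),a) for a in (np.deg2rad(99.9),np.deg2rad(99.9)+np.pi) if (q:=r.inverse_kinematics([.52,.06,.36],down(a))) is not None]
a=min(c)[1]; r.move_to([.52,.06,.36],down(a))
im,p=grab("wrist","w1.png"); pickle.dump((im,p),open("w1.pkl","wb"))
print(a,r.current_t(),np.array(im["mount"]).round(3),r.current_tool_pos())
E
```

```text
0 [ 0.03  0.21  1.57 -0.    1.36 -0.15]
3.141592653589793 None
1.7435839227423353 2.2417 [[ 0.    -0.965 -0.26   0.065]
 [ 1.     0.     0.001  0.   ]
 [-0.001 -0.26   0.965 -0.12 ]
 [ 0.     0.     0.     1.   ]] [0.51989629 0.06069713 0.35982682]
```

View pics/w1.png

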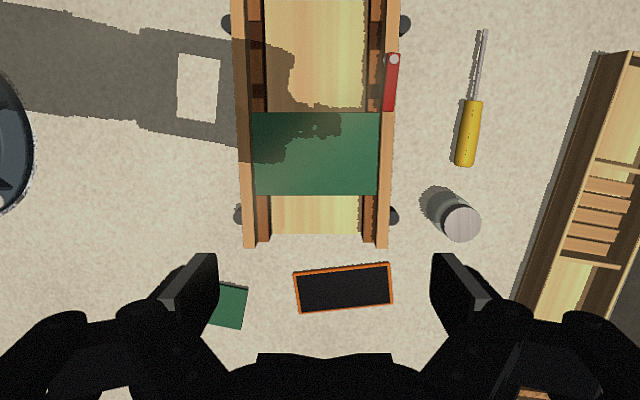

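The wrist view shows the board at columns 250–380 and rows 112–195, with its rear edge at row 195. The button screw is at (394,59) and the button's free end at (389,110), close to 0 rad. The case's rear ends are at (249,248) and (382,247), so the channel behind the board is clear.

```bash
python3 - <<'E'
from h import *
import pickle
im,p=pickle.load(open("w1.pkl","rb"))
A=onplane(im,[[254,195],[378,195],[250,112],[380,112]],.056,p); print("board",A.round(4).tolist())
print("sizes",np.linalg.norm(A[0]-A[1]),np.linalg.norm(A[2]-A[3]),np.linalg.norm(A[:2].mean(0)-A[2:].mean(0)))
W=onplane(im,[[243,248],[389,248],[240,100],[396,100]],.062,p); print("wall",W.round(4).tolist(),np.linalg.norm(W[0]-W[1]))
for m,s,c in blobs(im,"red"): print("red",s,c.round(1),onplane(im,[c],.078,p).round(4), cv2.boxPoints(cv2.minAreaRect(onplane(im,cv2.findContours(m.astype(np.uint8),0,2)[0][0].reshape(-1,2),.078,p)[:,:2].astype(np.float32))).round(4).tolist())
print("pivot",onplane(im,[[394,59]],.078,p).round(4))
m=mask(im,"green"); ys,xs=np.where(m); 
print("depth board",bydepth(im,[[330,180],[300,170]],p).round(4).tolist())
# wall direction: wood vs not, right outer edge rows
d=W[2:].mean(0)-W[:2].mean(0); print("heading from walls",np.arctan2(d[1],d[0]))
E
```

```text
board [[0.4427, 0.0032, 0.056], [0.5937, 0.0298, 0.056], [0.4257, 0.1016, 0.056], [0.5749, 0.1278, 0.056]]
sizes 0.1533268056087879 0.15147020358033744 0.09983193168614815
wall [[0.4383, -0.0666, 0.062], [0.6211, -0.0344, 0.062], [0.414, 0.1132, 0.062], [0.5892, 0.144, 0.062]] 0.18560119144005668
red [383  60  16  52 283] [390.6  93.8] [[0.5789 0.1486 0.078 ]] [[0.5684999823570251, 0.18209999799728394], [0.5734999775886536, 0.1298000067472458], [0.5853000283241272, 0.13089999556541443], [0.5803999900817871, 0.18330000340938568]]
pivot [[0.5746 0.1843 0.078 ]]
depth board [[0.532, 0.0377, 0.054], [0.4939, 0.0441, 0.0565]]
heading from walls 1.726594108185346
```

Sizes check out (150, 100 and 185 mm) and the computed pivot matches the seen one within 2 mm. The board is 107 mm short of its seat and the button is at about 0.08 rad. Next I go in behind the board and push.

```bash
cat >> h.py <<'E'
A=1.745; C=np.array([.5037,.0972]); ux=np.array([np.cos(A),np.sin(A)]); uy=np.array([-ux[1],ux[0]])
def W(x,y,z): return np.r_[C+x*ux+y*uy,z]
def Cs(): p=np.array(r.current_tool_pos()); return np.r_[(p[:2]-C)@ux,(p[:2]-C)@uy,p[2]]
def F(): f=np.array(r.current_contact_force()); return np.round([f[:2]@ux,f[:2]@uy,f[2]],2)
E
python3 - <<'E'
from h import *
r.set_gripper(0.4); print(r.finger_overhang)
r.move_to(W(-.122,0,.14),down(A)); r.move_linear(W(-.122,0,.052)); print(r.current_t(),Cs(),F())
f0=F()
x=-.122
r.move_linear(W(-.085,0,.052),vel=.03); print(Cs(),F()-f0)
r.move_linear(W(-.01,0,.052),vel=.022); print(Cs(),F()-f0,r.current_t())
x=-.01
while x<.022:
    x+=.002; r.move_linear(W(x,0,.052),vel=.018); f=F()-f0; print(round(x,3),Cs()[0].round(4),f)
    if f[0]<-7: break
print(r.current_t()); grab("scene","s2.png")
E
```

```text
0.022
4.4583 [-0.12207535 -0.00071601  0.05299912] [-0.43 -0.46 -0.23]
[-8.50684944e-02 -2.71987481e-06  5.20002305e-02] [-0.16 -0.06 -0.24]
[-1.00280493e-02 -7.09114381e-06  5.19936035e-02] [-1.42  0.52  0.11] 9.4
-0.008 -0.0078 [0.1  0.32 0.94]
-0.006 -0.0058 [ 0.93  0.34 -0.68]
-0.004 -0.0039 [0.09 0.82 0.22]
-0.002 -0.0019 [ 0.58 -0.07  0.45]
0.0 0.0001 [ 1.04 -0.52  0.88]
0.002 0.0021 [ 0.97 -0.33 -0.76]
0.004 0.0041 [-0.75 -0.11  0.7 ]
0.006 0.0061 [0.27 1.34 0.73]
0.008 0.0081 [1.23 0.75 0.63]
0.01 0.0101 [0.15 1.1  0.21]
0.012 0.0121 [1.15 0.44 1.01]
0.014 0.0141 [-0.41  0.16  0.12]
0.016 0.0159 [-2.57  0.47  0.36]
0.018 0.0163 [-19.59   2.09   1.03]
13.0167
```

It stopped firmly with the rear edge at about case x = 27 mm, where 25 ± 2.5 was expected. I'll back off and check the height.

```bash
python3 - <<'E'
from h import *
import pickle
r.move_linear(W(-.03,0,.052),vel=.05); r.move_linear(W(-.03,0,.15))
r.set_gripper(0.0); r.move_to(W(-.06,0,.30),down(A)); r.sleep(.2)
im,p=grab("wrist","w3.png"); pickle.dump((im,p),open("w3.pkl","wb"))
m=max(blobs(im,"green"),key=lambda b:b[1][4]); P=bydepth(im,[m[2]],p)[0]; print(m[1],P.round(4))
me=cv2.erode(m[0].astype(np.uint8),np.ones((7,7))); ys,xs=np.where(me); Q=bydepth(im,np.c_[xs,ys],p); k=Q[:,2]>.02; print("top z",np.median(Q[k,2]),"plane",np.linalg.lstsq(np.c_[Q[k,:2],np.ones(k.sum())],Q[k,2],rcond=None)[0].round(3))
print(r.current_t())
E
```

```text
[ 246    0  157   83 9996] [0.4845 0.1655 0.0486]
top z 0.048481766335663895 plane [ 0.002 -0.003  0.048]
16.3083
```

View pics/w3.png

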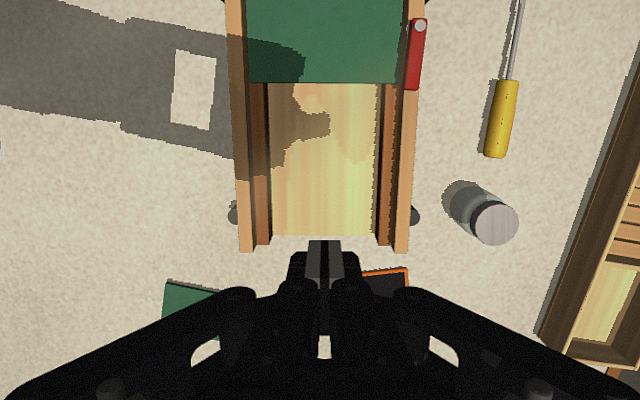

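Board seated: its top is at 48.5 mm and level. The button is at about 0.08 rad, with its screw at (420,26) and free end at (411,88). Before pushing it I'll check the shut fingertips' extent in the depth image and the jar's position.

```bash
python3 - <<'E'
from h import *
import pickle
im,p=pickle.load(open("w3.pkl","rb"))
M=np.array(im["mount"])
for px in ([312,243],[318,243],[335,243],[318,255],[318,270],[295,258],[350,258]):
    v=rays(im,[px])[0]*im["depth"][px[1],px[0]]; print(px,(M@np.r_[v,1])[:3].round(4))
P=onplane(im,[[420,26],[411,88]],.078,p); print("pivot/tip",[(q[:2]-C)@ux for q in P],[(q[:2]-C)@uy for q in P])
J=onplane(im,[[495,222]],.075,p)[0]; print("jar",(J[:2]-C)@ux,(J[:2]-C)@uy)
E
```

```text
[312, 243] [ 0.0108 -0.0043  0.0142]
[318, 243] [ 0.0103 -0.0019  0.0153]
[335, 243] [0.01   0.0051 0.0163]
[318, 255] [ 0.0103 -0.0017  0.0034]
[318, 270] [ 0.0109 -0.0015 -0.0102]
[295, 258] [ 0.0064 -0.0109  0.0093]
[350, 258] [0.0067 0.0108 0.0086]
pivot/tip [np.float64(0.07319431645772567), np.float64(0.02028072435340907)] [np.float64(-0.0849217443399286), np.float64(-0.08001881149818271)]
jar -0.11092665196657749 -0.17582731056526027
```

```bash
python3 - <<'E'
from h import *
L=.040; z=.091
def P(th,g=0):
    s,c=np.sin(th),np.cos(th); h=.011*abs(s)+.009*abs(c)+.007+g
    return W(.075-L*c-h*s, -.0845+L*s-h*c, z)
s=W(.035,-.122,.16); r.move_to(s,down(A)); f0=F()
r.move_linear(W(.035,-.122,z)); print(F()-f0,r.current_t())
f0=F()
for th in np.r_[np.linspace(.1,1.5,12),1.54,1.57,1.6,1.63,1.66]:
    r.move_linear(P(th),vel=.05); f=F()-f0; print(round(th,2),f)
    if np.hypot(*f[:2])>(6 if th>1.45 else 15): break
print(Cs(),r.current_t())
c=Cs(); r.move_linear(W(c[0]-.03,c[1],z),vel=.08); r.move_linear(W(c[0]-.03,c[1],.2)); r.move_to(W(-.02,0,.34),down(A))
r.sleep(.2); im,p=grab("wrist","w4.png"); print(r.current_t(),F())
m=max(blobs(im,"red"),key=lambda b:b[1][4])
b=cv2.boxPoints(cv2.minAreaRect(onplane(im,cv2.findContours(m[0].astype(np.uint8),0,2)[0][0].reshape(-1,2),.078,p)[:,:2].astype(np.float32)))-C
print(np.c_[b@ux,b@uy].round(4).tolist())
E
```

```text
[ 0.4  -0.83 -1.17] 17.7583
0.1 [-0.85  0.29  0.35]
0.23 [-0.81 -0.46  0.95]
0.35 [-0.17  0.75  1.75]
0.48 [ 0.89 -0.43  0.44]
0.61 [-0.52 -0.35  0.53]
0.74 [0.58 0.25 0.21]
0.86 [0.19 0.21 0.26]
0.99 [-0.14  0.3   0.5 ]
1.12 [-0.55 -0.11  0.82]
1.25 [-0.45  0.15  0.87]
1.37 [-0.23 -1.04  1.25]
1.5 [-1.46  0.   -0.3 ]
1.54 [-0.12 -0.42  1.13]
1.57 [-4.57 -1.04  0.34]
1.6 [-10.27  -4.4   -1.53]
[ 0.05684506 -0.04466559  0.09110802] 22.0333
24.3667 [ 1.24 -0.12 -0.73]
[[0.0806, -0.0295], [0.0677, -0.0293], [0.0667, -0.0903], [0.0796, -0.0906]]
```

View pics/w4.png

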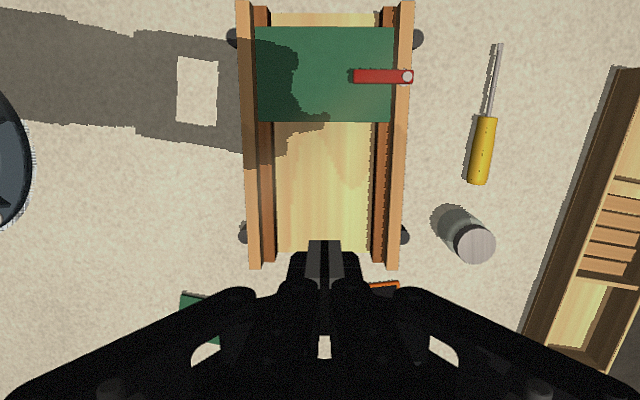

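The button runs square across the seated board, from the screw at (407,77) to its tip at (353,76). The jar and screwdriver are undisturbed and the gripper is clear.

```bash
python3 -c "
from h import *
print(r.hand_in())"
```

```text
the job is handed in; nothing more can be done
None
```

The board is in its notches and level, the red turn-button is square across it, the arm is clear, and the job was handed in after about 24 s of the 54 s allowed; the hand-in call gave no verdict.

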